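Tap home the two sprung lock pins of a sloped tray stand

TASK

The two red-shanked sprung lock pins that hold the clamp bar on the sloped chip-tray stand have popped up. Take the mallet from its blue rest and knock each pin home with brisk taps, not a slow push, until it has caught and stays down with its brass head on its dark collar; only the mallet may touch the pins, and stop the blow there, without driving the cushioned collar itself down into the stand. Then set the mallet back in its rest as you found it, head standing on the round pad and handle in the fork, let go of it, and leave the microscope, the mouse and the stacked trays where they are.

Things in the scene. Friction and masses are not known exactly. Their poses are not given: they have to be found in the camera images.
- stand: fixed aluminium stand, 250 mm wide (y), 160 deep (x), holding a black 102 mm tray of chips under a clamp bar. Origin on the bench under its middle, z up, x level towards its high side. Its plate rises 25 degrees along +x, surface 66 mm above the origin at the middle; the plate's normal, which is the axis of both pins, is (-sin 25, 0, cos 25) in this frame
- left_foot (a point): where the left pin's axis (stand's y = +82 mm) meets the plate's surface, within 5 mm along the slope; axes as the stand's. From here along that axis the dark collar (28 mm across) ends in a rim at 10 to 30 mm: adjustable, different for each pin and time, not reported. The pin's flat brass head (18 mm across, 6 thick) has its top 20 mm beyond the rim when popped up, 6 mm when home
- right_foot (a point): the same for the right pin (stand's y = -82 mm)
- left_pin (a joint): how far the left pin is driven into its collar along its axis: 0 popped up (14 mm of red shank, 10 mm across, showing), 0.014 m home. Its spring holds it up with about 10 N at first, yielding with depth; let go short of 9 mm it springs back up, beyond that it snaps home by itself and stays
- right_pin (a joint): the same for the right pin
- left_collar (a joint): how far the left pin's collar is pressed down along the same axis into its bush: 0 up, as it should stay, 0.012 m at most. It rests on a cushion spring of about 15 N and yields only when the pin is driven on after it is home; it comes back by itself, but over 5 mm down counts as a blow too far
- right_collar (a joint): the same for the right pin's collar
- mallet: nylon-faced mallet, 0.24 to 0.38 kg. Origin where handle axis crosses head axis. Head: cylinder 36 mm across along z, flat white faces at z = +40 and -40 mm. Handle: orange, 22 mm wide (y), 24 high (z), along -x to x = -220 mm. Centre of mass about x = -40 mm. Starts level in its rest, z up; x = -50 to -150 mm of the handle is free to grip from above
- mallet_tail (a point): point on the handle's axis at x = -180 mm of the mallet, which lies in the fork
- rest: fixed blue mallet rest, origin on the bench under its round pad, x from fork to pad, z up. Rubber pad 56 mm across, top at z = 12 mm. The resting mallet has its origin at z = 52 mm and its axes as the rest's. At x = -180 mm is the fork: saddle 40 mm high, prongs 40 mm apart (inside) and 62 mm high
- rest_seat (a point): middle of the top of the round pad
- rest_fork (a point): middle of the fork, 52 mm above the bench, where the handle's axis lies
- microscope: bystander: white digital microscope on a 100 by 80 mm foot, 205 mm tall, loose; origin under its foot
- mouse: bystander: black computer mouse, 60 by 100 by 34 mm, loose; origin under its middle
- packs: bystander: pile of black waffle trays, 102 by 102 by 32 mm, loose; origin under its middle

How it is judged (in metres and radians):
On the way, in this order (a step that is already met when the one before it is completed fails the run):
1. the mallet is lifted out of its rest (height (world z) of mallet above 0.085 m and contact force between mallet and rest below 0.1 N), for 0.1 s.
2. a brisk tap of the mallet on a pin: pin driven at over 30 mm/s in the first 8 mm of its travel (((velocity of joint left_pin above 0.03 m/s and value of joint left_pin below 0.008 m and contact force between mallet and left_pin above 1 N) or (velocity of joint right_pin above 0.03 m/s and value of joint right_pin below 0.008 m and contact force between mallet and right_pin above 1 N))).
3. one pin is home (driven at least 12.5 mm) (value of joint any of left_pin, right_pin above 0.0125 m), for 0.2 s.
4. the other pin is tapped just as briskly while the first stays home (((value of joint left_pin above 0.0125 m and (velocity of joint right_pin above 0.03 m/s and value of joint right_pin below 0.008 m and contact force between mallet and right_pin above 1 N)) or (value of joint right_pin above 0.0125 m and (velocity of joint left_pin above 0.03 m/s and value of joint left_pin below 0.008 m and contact force between mallet and left_pin above 1 N)))).
5. both pins are home (value of joint each of left_pin, right_pin above 0.0125 m), for 0.2 s.
At the end, for the whole second after the job is handed in: both pins stay driven in at least 12.5 of 14 mm; the mallet rests on its rest: head axis within 25 mm of the pad's middle and within 0.12 rad of upright, its origin 46 to 58 mm high, its tail within 25 mm of the middle of the fork, still and released (all of step 5 and horizontal distance between mallet and rest_seat below 0.025 m and horizontal distance between mallet_tail and rest_fork below 0.025 m and z of mallet in the frame of rest between 0.046 and 0.058 m and angle between the z axis of mallet and the z axis of rest, either way round below 0.12 rad and linear speed of mallet below 0.02 m/s and contact force between mallet and rest above 1 N); the robot touches nothing.
It fails at once if the fingers or the arm touch a pin (over 0.5 N) (contact force between any of the fingers, the arm and left_pin above 0.5 N or contact force between any of the fingers, the arm and right_pin above 0.5 N).
It fails at once if a blow goes too far: a collar is driven down over 5 mm (value of joint any of left_collar, right_collar above 0.005 m).
It fails at once if the microscope is shifted over 20 mm or tipped (distance of microscope from where it was at the start of the episode above 0.02 m or angle between microscope's own z axis and vertical above 0.2 rad).
It fails at once if the mouse or the pile of trays is shifted over 20 mm (distance of any of mouse, packs from where it was at the start of the episode above 0.02 m).
It also fails if it takes over 54 s, if anything falls off the work surface, if the arm or the gripper's body presses on something with over 40 N, if the wrist force passes 120 N, or if a joint passes its speed limit or range.

ROBOT

A 7-joint arm with a two-finger parallel gripper is mounted at the origin on the work surface. World frame = base frame: x ahead of the robot, y to its left, z up, the work surface at z = 0. Lengths are in mm, angles in rad, forces in N, time in s.
With the tool pointing down it reaches from about 400 to 850 mm from the base axis. Payload 10.4 kg.
Tool frame: the origin (TCP) lies at the very end of the fingers, on their centre line; the grasp point (between the pads) lies 19 mm behind it (hold_point_z is the x of the grasp point in the tool frame, in mm); x points along the fingers, y is the direction in which the jaws open and shut, and the axes are right-handed (so a half turn about x gives the same grasp; the last joint's range is limited). The gripper opens to 87 mm and grips with 3 to 60 N. Pads are 19 mm wide; open, the fingers measure 117 mm over their backs; the gripper's body (75 mm by 190 mm) begins 51 mm behind the grasp point.
Start: joints at [-1.366, 0.332, -0.065, 1.46, 0.022, 1.35, -0.088], TCP at [141.132, 608.879, 222.576] pointing down, gripper open.
Joint ranges: [-2.6, 2.6], [-0.5, 2.12], [-1.47, 1.34], [0.16, 2.42], [-1.27, 4.41], [0.06, 2.06], [-2.6, 2.6]. Speed limits (rad/s): [2.22, 2.22, 2.79, 2.79, 3.14, 3.14, 3.14].

INTERFACE

Orientations are given as a unit quaternion [w, x, y, z].
In Python, from rig import get_obs, camera, close_job, search_frame, trace, mark_of, hold_point_z gives the robot as it stands. The module is installed in compiled form; this text tells all that it offers.
- The arm moves only by the tool drive_tool, never from a script. Its argument "series" is a list that holds one entry, the list of rows, each a list of 5 numbers: the shift along the tool's x, y, z in cm, then the turn about the tool's x in rad, then the closure, from -1 (fully open) to 1 (shut), so that 0 is half open. A call has exactly 5 rows; each row is the pose to reach, as a shift and turn from the pose commanded when the call began, along the tool's axes at that moment; what a row does not reach only later rows make up. A row lasts 1/10 s, in which the tool goes at most 50 mm and 8.59 degrees, less where a joint would pass 70% of its speed; a pose out of reach is approached as far as the arm can. A call with a gripper value outside its range is refused whole. The fingers move at their own pace and stop on an object; "newtons" is the grip in N (left out, the last holds). Time passes only in rows, so rows that repeat a pose let the fingers close, or fill a call up. It gives the time, the measured TCP pose, the force and the opening at its end, in the units of the state.
- get_obs(): the state, without advancing time (a new reading comes with each control period).
- camera(name): name is "side" or "top" or "wrist"; returns a dict with "frame" (400x640x3 uint8, red, green, blue), "range_z" (400x640 float32, mm along the optical axis (not along the pixel's ray), 0 where there is no reading), "intrinsics" (3x3 intrinsics, pixels), "world_to_cam" (4x4, takes a point from world to camera coordinates); the wrist camera has in their place "hand_eye" (4x4, takes a point from camera to tool coordinates, whose origin is the TCP and whose axes are the tool frame's). Camera axes: x right, y down, z forward; pixel columns grow to the right and rows downward; lengths in mm; the calibration is good to about 2 mm. A picture is of the moment at which its call begins: read the wrist's pose just before it.
- close_job(): hands the job in, once; it reports no verdict.
Trained networks look in the newest picture that a camera, given by its name, has taken for a name from the list of things; names that differ only in an ending like _2 or _b are one class to them, and where a whole thing is asked for, a point or a joint stands for the part that bears it (a point fixed in the world has none). Each returns a list of dicts, best first, with "p" (0 to 1); they miss things now and then, are a little off and sometimes report something else, mostly with a low value. They report only what shows in the picture. A call takes as long as a camera call.
- search_frame(thing, camera): "rect" ([centre column, centre row, width, height] in pixels, round what is visible of it).
- trace(thing, camera): "region" (400x640 bool, what is visible of it) and "rect" ([centre column, centre row, width, height] in pixels, round what is visible of it).
- mark_of(thing, camera): "xy" ([column, row] in pixels: a listed point, or the origin of a listed thing).
The state is a dict: "clock": time; "joint_positions": joint angles; "joint_vel": joint speeds; "joint_efforts": joint torques, N m; "ee_pos": TCP position; "orientation": TCP orientation; "ft_force": force on the tool from outside, world axes, zero at the start; "wrist_torque": the same for the moment, N m; "width": finger opening in mm.
Only numpy, scipy, OpenCV 4.12 (cv2) and the standard library are available. Lean on these libraries where they do the work, as an engineer would, in place of code of your own. Each camera call takes 0.05 s, during which the arm holds its last target. There are 200 camera calls.

## Working session

There is one attempt and no reset: what is moved stays moved. The work goes in short steps, Python scripts to look and compute and a tool call to move; the robot and the scene stay as the last step left them, time stands still between calls to the robot, and variables do not carry over. Pictures are saved under pics/ and viewed, about 8 in all and at most 12, crops included, and the job is handed in when it is done.

Besides the shell and the picture viewer there is one more tool, called after "Request:" as name(argument=value, ...), one argument or row to a line, values as JSON. drive_tool: Moves the arm, as the interface text tells. Its arguments: {"type":"object","properties":{"series":{"type":"array"},"newtons":{"type":"number"}},"required":["series"]}

```bash
mkdir -p pics
cat > h.py <<'E'
import numpy as np, cv2
from rig import *
from scipy.spatial.transform import Rotation as R
np.set_printoptions(precision=1,suppress=True)
def rot(q): return R.from_quat([q[1],q[2],q[3],q[0]]).as_matrix()
def cam(n):
    o=get_obs(); c=camera(n)
    if 'world_to_cam' in c: c['T']=np.linalg.inv(c['world_to_cam'])
    else:
        W=np.eye(4); W[:3,:3]=rot(o['orientation']); W[:3,3]=o['ee_pos']; c['T']=W@c['hand_eye']
    return c
def cloud(c):
    z=c['range_z']; K=c['intrinsics']; v,u=np.mgrid[:400,:640]
    P=np.stack([(u-K[0,2])/K[0,0]*z,(v-K[1,2])/K[1,1]*z,z],-1)
    W=P@c['T'][:3,:3].T+c['T'][:3,3]; W[z==0]=np.nan; return W
def proj(c,p):
    T=np.linalg.inv(c['T']); q=T[:3,:3]@np.asarray(p,float)+T[:3,3]; q=c['intrinsics']@q; return q[:2]/q[2]
def save(n,f): cv2.imwrite('pics/'+n,f[...,::-1])
E
cat > a.py <<'E'
from h import *
o=get_obs(); print({k:np.array(v) for k,v in o.items()}, hold_point_z); print(rot(o['orientation']))
for n in ['side','top']:
    c=cam(n); W=cloud(c); save(n+'1.png',c['frame']); print(n,'campos',c['T'][:3,3],'fwd',c['T'][:3,2],c['intrinsics'][0])
    np.savez(n+'1.npz',W=W,f=c['frame'],T=c['T'],K=c['intrinsics'])
    for t in ['stand','left_foot','right_foot','left_pin','right_pin','mallet','mallet_tail','rest','rest_seat','rest_fork','microscope','mouse','packs']:
        r=mark_of(t,n)[:2]; 
        for k in r: 
            u,v=np.round(k['xy']).astype(int); 
            print(t,round(k['p'],2),np.array(k['xy']),W[v,u] if 0<=v<400 and 0<=u<640 else '')
E
python3 a.py
```

```text
{'clock': array(0.), 'joint_positions': array([-1.4,  0.3, -0.1,  1.5,  0. ,  1.3, -0.1]), 'joint_vel': array([ 0.,  0., -0., -0., -0.,  0., -0.]), 'joint_efforts': array([ -0. , -62.3,   0. , -39. ,  -0.1,   0. ,   0. ]), 'ee_pos': array([141.1, 608.5, 221.7]), 'orientation': array([ 0.7,  0.1,  0.7, -0.1]), 'ft_force': array([-0.3,  0.6,  0.9]), 'wrist_torque': array([ 0.,  0., -0.]), 'width': array(87.)} -18.700000000000003
[[-0.   0.2  1. ]
 [-0.   1.  -0.2]
 [-1.  -0.   0. ]]
side campos [ 131.8 -414.7  838.1] fwd [ 0.4  0.5 -0.8] [380.7   0.  322.1]
stand 0.75 [302.9 196.5] [543.3 110.8  65.5]
stand 0.51 [434.2 297.4] [ 565.3 -301.5   46. ]
left_foot 0.65 [298.4 155.4] [621.1 217.3  92.7]
right_foot 0.75 [328.7 190.4] [585.3  53.9 102.4]Traceback (most recent call last):
  File "a.py", line 7, in <module>
    r=mark_of(t,n)[:2];
      ~~~~~~~^^^^^
ValueError: it knows: left_foot, mallet, mallet_tail, microscope, mouse, packs, rest, rest_fork, rest_seat, right_foot, stand
```

```bash
sed -i "s/'left_pin','right_pin',//" a.py; python3 a.py | tail -n +9; python3 -c "
import cv2,numpy as np
cv2.imwrite('pics/both1.png',np.vstack([cv2.imread('pics/side1.png')[:,:],cv2.imread('pics/top1.png')])[:, :]) 
a=cv2.imread('pics/both1.png');cv2.imwrite('pics/both1.png',cv2.resize(a,(480,600),interpolation=cv2.INTER_AREA))"
```

```text
right_foot 0.55 [329.8 189.5] [587.3  52.4 102.1]
mallet_tail 0.77 [359.1 306.7] [ 422.  -206.2   62.3]
rest 0.72 [431.5 299.3] [ 566.6 -299.    30.3]
rest_seat 0.78 [435.4 301.9] [ 566.9 -307.7   27.7]
rest_fork 0.83 [361.7 303.6] [ 431.2 -206.3   63.3]
microscope 0.97 [250.5 148.6] [583.1 416.4  10.6]
mouse 0.81 [206.4 192.5] [373.9 336.3  32.9]
packs 0.76 [440.  239.7] [ 709.7 -218.7   34.5]
packs 0.33 [204.8 192.6] [369.7 334.7  33.3]
top campos [ 322.8   59.4 1222.6] fwd [ 0.2  0.  -1. ] [408.8   0.  316.6]
stand 0.97 [292.1 199.2] [560.4 148.7  66.6]
left_foot 0.59 [265.6 173.1] [623.1 218.6 120.8]
right_foot 0.61 [322.4 187.3] [587.8  62.1 102.9]
right_foot 0.35 [268.3 172.5] [629.8 215.  106.9]
mallet 0.89 [445.9 190.8] [ 579.8 -287.6   92.8]
mallet_tail 0.84 [413.4 248.2] [ 421.4 -194.8   64.6]
rest 0.92 [440.7 198.8] [ 562.4 -280.3   65.7]
rest_seat 0.97 [447.5 196.8] [ 562.7 -292.4   92.1]
rest_fork 0.73 [410.5 243.1] [ 437.2 -190.8   45.9]
rest_fork 0.48 [319.5 187. ] [583.8  67.6 119.7]
microscope 0.61 [205.2 201.4] [564.3 416.8  12.4]
microscope 0.2 [441.1 201.4] [ 557.2 -281.    62.2]
mouse 0.76 [221.9 259.6] [386.3 351.3  31. ]
packs 0.62 [409.6 148.7] [ 724.4 -204.7   31.1]
```

View pics/side1.png

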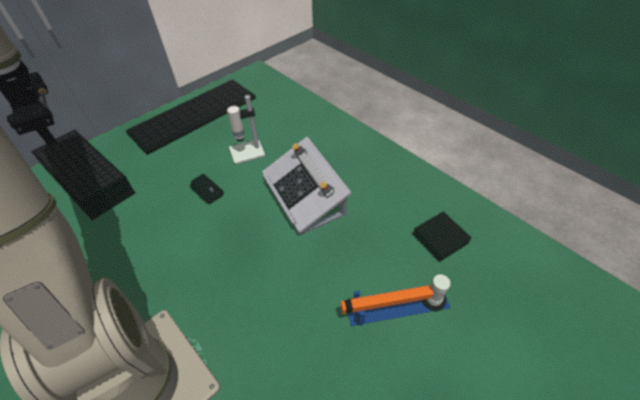

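View pics/top1.png

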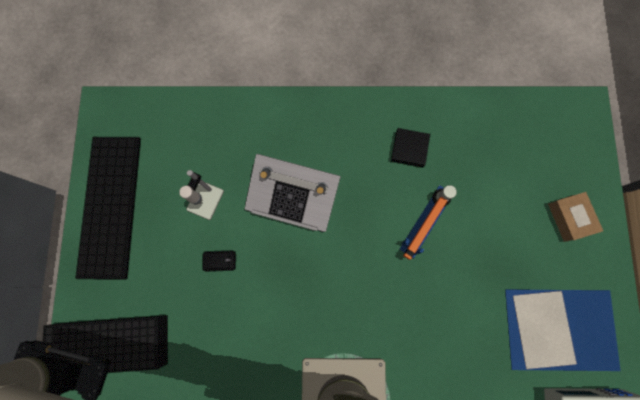

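The side view shows the stand with its two brass-headed pins at (298,150) and (326,188), and the mallet in its blue rest from (345,307) to (440,285). The top view agrees with this: pins at (265,174) and (321,188), mallet head at (450,192). Next I'll measure the mallet and pins by colour and depth.

```bash
cat >> h.py <<'E'
def go(p,h=None):
    """print shift in cm (tool axes) and turn for TCP target p and tool-z heading h (deg)"""
    o=get_obs(); M=rot(o['orientation']); d=M.T@(np.asarray(p)-o['ee_pos'])/10
    hd=np.degrees(np.arctan2(M[1,2],M[0,2])); t=0 if h is None else -np.radians((h-hd+180)%360-180)
    print('now',np.array(o['ee_pos']),'hd %.2f tilt %.2f'%(hd,np.degrees(np.arccos(-M[2,0]))),'-> shift cm',np.round(d,2),'turn %.3f'%t)
E
cat > b.py <<'E'
from h import *
for n in ['side','top']:
    d=np.load(n+'1.npz'); W,f=d['W'],d['f'].astype(int); r,g,b=f[...,0],f[...,1],f[...,2]
    ws=(W[...,0]>350)&(W[...,0]<800)&(W[...,1]>-450)&(W[...,1]<330)
    m=ws&(r>180)&(g<140)&(b<90)&(W[...,1]<-100); P=W[m]; top=P[P[:,2]>55]
    c=np.median(top,0); u,s,v=np.linalg.svd(top[:,:2]-top[:,:2].mean(0),full_matrices=False)
    a=v[0]*np.sign(v[0][0]); t=(top[:,:2]-top[:,:2].mean(0))@a
    print(n,'handle n',len(top),'mean',top.mean(0),'hd',np.degrees(np.arctan2(a[1],a[0])),'ext',t.min(),t.max(),'zmed',c[2])
    m=ws&(r>170)&(g>170)&(b>150)&(W[...,1]<-200)&(W[...,2]>80); P=W[m]; print(' head',len(P),P.mean(0),(P.max(0)+P.min(0))/2)
    for y0,y1,nm in [(150,300,'L'),(0,120,'R')]:
        m=ws&(r-b>40)&(r>110)&(W[...,1]>y0)&(W[...,1]<y1)&(W[...,0]>520); P=W[m]
        if len(P): print(' brass',nm,len(P),'med',np.median(P,0),'max z',np.percentile(P[:,2],90), np.argwhere(m).mean(0))
go([480,-235,250],-35.6)
E
python3 b.py
```

```text
side handle n 749 mean [ 486.4 -237.3   64.3] hd -33.50111500656773 ext -106.01519728447164 94.52439740138347 zmed 64.36112726274007
 head 179 [ 580.7 -298.2   92.6] [ 580.6 -297.9   92.7]
 brass L 29 med [621.  222.7 122. ] max z 126.28147378083 [146.3 295.7]
 brass R 36 med [577.4  67.3 118.9] max z 121.41857223066307 [184.7 323.2]
top handle n 366 mean [ 487.1 -237.3   64.1] hd -33.39331598413682 ext -105.48070183731795 91.62789943748983 zmed 64.06219212245776
 head 103 [ 579.6 -298.2   91.9] [ 580.1 -297.8   91.1]
 brass L 31 med [619.1 226.4 121. ] max z 124.93265830472797 [174.3 263.1]
 brass R 33 med [575.6  67.6 118. ] max z 123.10174087683822 [190.1 319.6]
now [141.2 608.9 222.6] hd -13.05 tilt 0.00 -> shift cm [ -2.8 -74.6  52.1] turn 0.394
```

Run:
```python
from h import *
c=camera('wrist'); print(c['hand_eye'],c['intrinsics'][0])
go([510,160,300])
```

```text
[[  -0.    -0.3    1.  -162.4]
 [   1.    -0.     0.     0.1]
 [   0.     1.     0.3  -83.7]
 [   0.     0.     0.     1. ]] [357.9   0.  320.2]
now [141.1 608.9 222.6] hd -13.05 tilt 0.01 -> shift cm [ -7.8 -35.4  46.1] turn 0.000
```

Request:
drive_tool(
  series=[
    [[-1.7,-8,10,0,-1],[-1.7,-11,15,0,-1],[-1.7,-14,20,0,-1],[-1.7,-17,25,0,-1],[-1.7,-20,29,0,-1]],
  ],
)

```text
clock: 1.95
ee_pos: [309.4, 422.5, 238.0]
orientation: [0.703, 0.081, 0.702, -0.08]
ft_force: [0.6, 0.6, 0.9]
width: 87.0
```

Request:
drive_tool(
  series=[
    [[0,-3,4,0,-1],[0,-6,8,0,-1],[0,-9,13,0,-1],[0,-12,18,0,-1],[0,-16,22,0,-1]],
  ],
)

```text
clock: 2.45
ee_pos: [474.7, 235.8, 237.8]
orientation: [0.703, 0.08, 0.702, -0.08]
ft_force: [1.0, 0.2, 0.1]
width: 87.2
```

Request:
drive_tool(
  series=[
    [[0,0,0,0,-1],[0,0,0,0,-1],[0,0,0,0,-1],[0,0,0,0,-1],[0,0,0,0,-1]],
  ],
)

```text
clock: 2.95
ee_pos: [472.7, 238.2, 237.6]
orientation: [0.703, 0.08, 0.703, -0.08]
ft_force: [0.2, -0.4, 0.4]
width: 87.2
```

```bash
cat > w.py <<'E'
from h import *
c=cam('wrist'); W=cloud(c); save('w1.png',c['frame']); np.savez('w1.npz',W=W,f=c['frame'],T=c['T'],K=c['intrinsics'])
go([525.7,-262,120],-33.4)
for t in ['stand','left_foot','right_foot']:
    for k in mark_of(t,'wrist')[:2]: u,v=np.round(k['xy']).astype(int); print(t,k['p'],k['xy'],W[v,u])
for t in ['left_pin','right_pin','left_collar','right_collar']:
    for k in trace(t,'wrist')[:2]:
        P=W[k['region']]; print(t,round(k['p'],2),np.array(k['rect']),np.nanmedian(P,0),'zmax',np.nanpercentile(P[:,2],95))
E
python3 w.py
```

```text
now [472.8 238.  237.6] hd -12.96 tilt 0.01 -> shift cm [ 11.8 -47.5  16.4] turn 0.357
left_foot 0.68 [338.6, 336.0] [621.9 223.2 101.1]
left_pin 0.55 [344.1 347.1  16.7  18.1] [617.8 227.1 122.2] zmax 125.20440490802082
left_pin 0.46 [535.7 215.7 172.2  98.3] [549.7 413.7  15.1] zmax 170.0212666799201
left_collar 0.83 [342.3 345.5  28.4  26.4] [620.4 226.3 118.9] zmax 124.72138771796773
left_collar 0.44 [266.7 290.1 232.4 176.1] [556.7 167.1  57.9] zmax 98.71184705282869
```

View pics/w1.png

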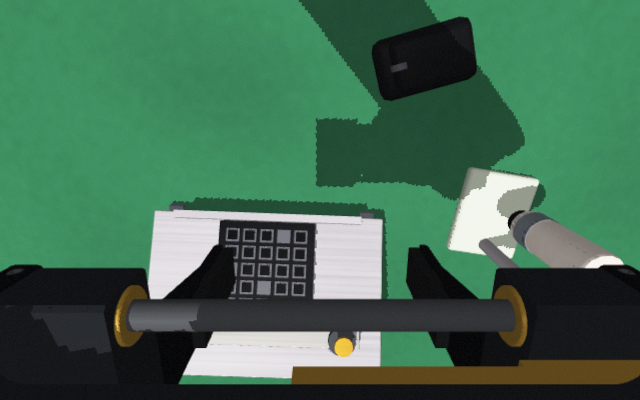

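The wrist view shows the tray, the mouse at (425,55), the microscope at right, and the left pin at (343,347), partly under the gripper bar. I'll move forward so both pins show.

Request:
drive_tool(
  series=[
    [[0,-3,4,0,-1],[0,-6,8,0,-1],[0,-7.6,10.7,0,-1],[0,-7.6,10.7,0,-1],[0,-7.6,10.7,0,-1]],
  ],
)

```text
clock: 3.85
ee_pos: [560.5, 138.5, 237.3]
orientation: [0.702, 0.081, 0.703, -0.081]
ft_force: [-0.7, 0.8, -1.2]
width: 86.9
```

```bash
sed -i 's/w1/w2/g' w.py; python3 w.py
python3 - <<'E'
from h import *
d=np.load('w2.npz'); W,f=d['W'],d['f']
def at(p): pass
# plate fit & pin stats
r,g,b=[f[...,i].astype(int) for i in range(3)]
m=(r>150)&(g>150)&(b>150)&(W[...,2]>35)&(W[...,2]<125)&(W[...,0]>450)&(W[...,0]<680)&(W[...,1]>30)&(W[...,1]<300)
P=W[m]; 
for _ in range(4):
    c=P.mean(0); n=np.linalg.svd(P-c,full_matrices=False)[2][2]; n*=np.sign(n[2]); P=P[abs((P-c)@n)<3]
print('plate n',n,'tilt',np.degrees(np.arccos(n[2])),'hd',np.degrees(np.arctan2(-n[1],-n[0])),'c',c,len(P))
for y0,y1,nm in [(150,300,'L'),(0,120,'R')]:
    m=(r-b>60)&(r>130)&(W[...,2]>90)&(W[...,2]<140)&(W[...,1]>y0)&(W[...,1]<y1)&(W[...,0]>540)&(W[...,0]<660); Q=W[m]
    if not len(Q): continue
    h=(Q-c)@n; k=h>h.max()-4
    print(nm,len(Q),'hmax',np.percentile(h,[50,80,95]),'top centre',Q[k].mean(0),'mid',(Q[k].max(0)+Q[k].min(0))/2,'px',np.argwhere(m).mean(0))
    q=Q[k].mean(0)
    near=(np.linalg.norm((W-q)-((W-q)@n)[...,None]*n,axis=-1)<14); hh=((W[near]-c)@n); print(np.histogram(hh,bins=np.arange(-3,50,2.5)))
E
```

```text
now [560.  139.6 237.3] hd -13.02 tilt 0.04 -> shift cm [ 11.7 -39.9   5.7] turn 0.356
stand 0.78 [335.2, 179.8] [561.4 152.9  68.1]
left_foot 0.79 [421.9, 243.0] [626.7 216.8 104.8]
right_foot 0.87 [252.4, 232.0] [nan nan nan]
right_pin 0.67 [244.2 233.1  17.3  21.9] [575.6  69.5 118.4] zmax 121.72219351163568
left_collar 0.79 [431.5 243.8  36.8  27.6] [619.6 223.7 119.4] zmax 125.08695982053113
right_collar 0.62 [248.9 233.1  28.9  34. ] [579.   70.6 106. ] zmax 121.20430229563934
right_collar 0.48 [244.9 231.2  20.8  18.5] [575.6  69.6 118.5] zmax 121.68334163919329
plate n [-0.4  0.1  0.9] tilt 24.70149346026166 hd -14.339081938971924 c [578.   81.5  75.2] 9689
L 333 hmax [41.5 42.2 42.7] top centre [618.8 226.6 122.6] mid [618.5 226.6 122.7] px [240.9 437.8]
(array([  0,   0,   0,   1,   0,   3,  13,  14,  13, 197,  88,   1,   0,
         0,   0,   3,  15, 253,  97,   0,   0]), array([-3. , -0.5,  2. ,  4.5,  7. ,  9.5, 12. , 14.5, 17. , 19.5, 22. ,
       24.5, 27. , 29.5, 32. , 34.5, 37. , 39.5, 42. , 44.5, 47. , 49.5]))
R 344 hmax [39.3 39.9 40.5] top centre [575.3  69.1 118.7] mid [575.6  68.9 118.6] px [232.1 243.9]
(array([  0,   0,   9,   0,   3,   3,  17,  14, 240, 138,   0,   0,   0,
         0,   2,   9, 209, 136,   0,   0,   0]), array([-3. , -0.5,  2. ,  4.5,  7. ,  9.5, 12. , 14.5, 17. , 19.5, 22. ,
       24.5, 27. , 29.5, 32. , 34.5, 37. , 39.5, 42. , 44.5, 47. , 49.5]))
```

View pics/w2.png

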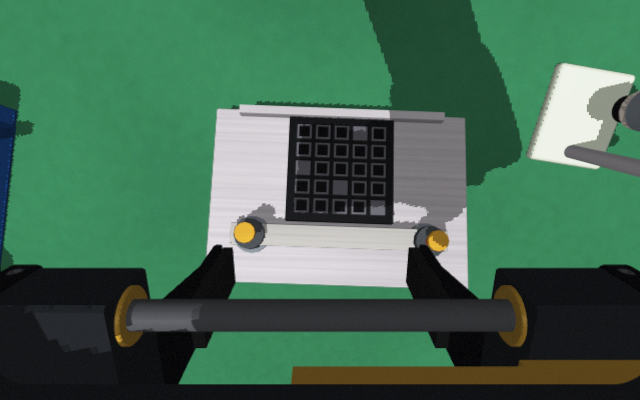

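The tilt of 24.7°, the 163 mm pin spacing and the 20 mm step from head to rim all match the given sizes. In this view the heads are at (244,232) and (438,241). Next, fetch the mallet.

Request:
drive_tool(
  series=[
    [[0,-5,0.7,0.07,-1],[2,-10,1.4,0.14,-1],[4,-14.5,2.1,0.2,-1],[6,-19,2.8,0.28,-1],[8,-23.5,3.5,0.357,-1]],
  ],
)

```text
clock: 4.75
ee_pos: [541.3, -95.7, 158.8]
orientation: [0.677, 0.205, 0.677, -0.204]
ft_force: [1.1, 0.5, -0.2]
width: 86.7
```

```bash
python3 -c "
from h import *
go([526,-262.3,132],-33.3)"
```

```text
now [541.3 -95.7 158.8] hd -33.65 tilt 0.07 -> shift cm [  2.7 -14.7   8. ] turn -0.006
```

Request:
drive_tool(
  series=[
    [[0.7,-4,2.2,0,-1],[1.4,-8,4.4,0,-1],[2.1,-12,6.5,0,-1],[2.7,-14.7,8,-0.006,-1],[2.7,-14.7,8,-0.006,-1]],
  ],
)

```text
clock: 5.25
ee_pos: [525.0, -266.1, 131.6]
orientation: [0.677, 0.203, 0.677, -0.205]
ft_force: [-0.2, -0.3, -0.4]
width: 87.0
```

Run:
```python
from h import *
go([526,-262.3,33.3],-33.3)
c=cam('wrist'); W=cloud(c); f=c['frame'].astype(int); save('w3.png',c['frame']); r,g,b=f[...,0],f[...,1],f[...,2]
m=(r>180)&(g<140)&(b<90)&(W[...,2]>50)&(W[...,2]<75)&(W[...,1]<-150); P=W[m]; d=P[:,:2]-P[:,:2].mean(0)
a=np.linalg.svd(d,full_matrices=False)[2][0]; a*=np.sign(a[0]); n=np.array([-a[1],a[0]]); w=d@n
print(len(P),P.mean(0),'hd',np.degrees(np.arctan2(a[1],a[0])),'width',w.min(),w.max())
mid=P[:,:2].mean(0)+n*(w.min()+w.max())/2; print('handle line offset at grip (left +):',(mid-[526,-262.3])@n, 'ext along', ((P[:,:2]-[526,-262.3])@a).min(),((P[:,:2]-[526,-262.3])@a).max())
```

```text
now [ 525.  -266.1  131.6] hd -33.52 tilt 0.15 -> shift cm [ 9.8  0.4 -0.1] turn -0.004
3978 [ 497.1 -242.7   63.9] hd -34.05002130317409 width -12.098567178920053 10.86208069914364
handle line offset at grip (left +): -0.5391565013199326 ext along -132.15605868909185 50.2067070870008
```

View pics/w3.png

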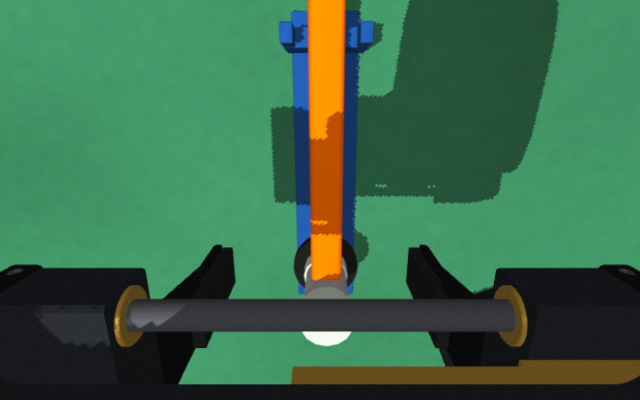

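The wrist view shows the handle running up the image from (325,270), centred between the open fingers, with the head at (325,330). I'll go down and grip.

Request:
drive_tool(
  series=[
    [[2.5,0.35,0,0,-1],[5,0.35,0,0,-1],[7.5,0.35,0,0,-1],[9.8,0.35,0,0,-1],[9.8,0.35,0,0,-1]],
  ],
  newtons=60,
)

```text
clock: 5.8
ee_pos: [528.0, -255.5, 31.5]
orientation: [0.676, 0.201, 0.68, -0.201]
ft_force: [0.0, 0.2, 0.2]
width: 87.1
```

Request:
drive_tool(
  series=[
    [[0,0,0,0,-1],[0,0,0,0,1],[0,0,0,0,1],[0,0,0,0,1],[0,0,0,0,1]],
  ],
)

```text
clock: 6.3
ee_pos: [529.4, -258.1, 34.6]
orientation: [0.678, 0.202, 0.677, -0.202]
ft_force: [-0.5, -0.1, 0.4]
width: 62.7
```

Request:
drive_tool(
  series=[
    [[0,0,0,0,1],[0,0,0,0,1],[0,0,0,0,1],[0,0,0,0,1],[0,0,0,0,1]],
  ],
)

```text
clock: 6.8
ee_pos: [528.8, -258.4, 34.1]
orientation: [0.678, 0.202, 0.678, -0.202]
ft_force: [-0.4, -1.9, 0.2]
width: 22.8
```

Request:
drive_tool(
  series=[
    [[0,0,0,0,1],[0,0,0,0,1],[0,0,0,0,1],[0,0,0,0,1],[0,0,0,0,1]],
  ],
)

```text
clock: 7.3
ee_pos: [529.1, -258.0, 34.1]
orientation: [0.678, 0.202, 0.678, -0.202]
ft_force: [-0.3, -0.6, -2.0]
width: 21.7
```

Run:
```python
from h import *
o=get_obs(); print(np.array(o['ee_pos']),o['width'],np.array(o['ft_force']),o['orientation']); go(o['ee_pos'])
```

```text
[ 529.1 -258.    34.1] 21.656089521543876 [-0.3 -0.6 -2. ] [ 0.7  0.2  0.7 -0.2]
now [ 529.1 -258.    34.1] hd -33.16 tilt 0.01 -> shift cm [0. 0. 0.] turn 0.000
```

Request:
drive_tool(
  series=[
    [[-1.5,0,0,0,1],[-4,0,0,0,1],[-8,0,0,0,1],[-12,0,0,0,1],[-16,0,0,0,1]],
  ],
)

```text
clock: 7.8
ee_pos: [528.7, -258.0, 196.7]
orientation: [0.678, 0.202, 0.678, -0.202]
ft_force: [0.9, -0.6, -3.0]
width: 21.5
```

Request:
drive_tool(
  series=[
    [[0,0,0,0,1],[0,0,0,0,1],[0,0,0,0,1],[0,0,0,0,1],[0,0,0,0,1]],
  ],
)

```text
clock: 8.3
ee_pos: [528.6, -257.9, 193.1]
orientation: [0.677, 0.202, 0.678, -0.202]
ft_force: [-0.5, -0.2, -1.9]
width: 21.6
```

```bash
cat > m.py <<'E'
from h import *
import sys
# mallet pose in the world from orange handle top and white head top, tool-relative
def fit(n):
    c=cam(n); W=cloud(c); f=c['frame'].astype(int); r,g,b=f[...,0],f[...,1],f[...,2]
    o=get_obs(); M=rot(o['orientation']); L=(W-o['ee_pos'])@M
    near=(abs(L[...,1])<40)&(L[...,2]>-180)&(L[...,2]<110)&(L[...,0]>-90)&(L[...,0]<30)
    P=L[near&(r>150)&(g<140)&(b<90)]; H=L[near&(r>150)&(g>150)&(b>140)&(L[...,2]>30)]
    save(sys.argv[1]+n+'.png',c['frame'])
    if len(P):
        P=P[P[:,0]<np.percentile(P[:,0],70)+15]
        cc=P.mean(0); a=np.linalg.svd(P-cc,full_matrices=False)[2][0]; a*=np.sign(a[2]); print(n,'handle',len(P),cc,'dir',np.round(a,3),'x@z0 %.1f'%(cc[0]-a[0]/a[2]*cc[2]))
    if len(H): print(n,'head',len(H),'mean',H.mean(0),'topx',np.percentile(H[:,0],[2,10,50]))
for n in ['side','top']: fit(n)
o=get_obs(); print(np.array(o['ee_pos']),o['width'],np.array(o['ft_force']),np.array(o['wrist_torque'])*1)
go([626.9-63,224.6+16.2,200],-15)
E
python3 m.py lift
```

```text
side handle 608 [-28.3  -0.6 -97.7] dir [ 0. -0.  1.] x@z0 -28.0
side head 114 mean [-58.   -6.5  71.2] topx [-59.9 -59.1 -58. ]
top handle 275 [-30.1   2.  -98.8] dir [ 0. -0.  1.] x@z0 -29.4
[ 528.8 -258.   193.5] 21.425160575564842 [-0.1  0.9 -2.8] [-0.  0. -0.]
now [ 528.8 -258.   193.5] hd -33.17 tilt 0.07 -> shift cm [ -0.7  43.7 -24.4] turn -0.317
```

```bash
python3 -c "
from h import *
go([510,86,192],-14.5)"
```

```text
now [ 528.8 -258.   193.5] hd -33.17 tilt 0.07 -> shift cm [  0.2  27.8 -20.4] turn -0.326
```

Request:
drive_tool(
  series=[
    [[0,3.9,-2.9,-0.04,1],[0,7.8,-5.8,-0.1,1],[0,11.8,-8.7,-0.16,1],[0,15.8,-11.6,-0.22,1],[0,19.8,-14.5,-0.28,1]],
  ],
)

```text
clock: 8.9
ee_pos: [515.5, -11.2, 194.2]
orientation: [0.699, 0.105, 0.699, -0.104]
ft_force: [1.9, -0.3, -2.9]
width: 21.8
```

```bash
python3 -c "
from h import *
go([510,86,180],-14.5)"
```

```text
now [515.5 -11.2 194.2] hd -16.99 tilt 0.02 -> shift cm [ 1.4  9.1 -3.4] turn -0.044
```

Request:
drive_tool(
  series=[
    [[0.3,3.5,-1.3,-0.02,1],[0.8,7,-2.6,-0.04,1],[1.4,9.1,-3.4,-0.044,1],[1.4,9.1,-3.4,-0.044,1],[1.4,9.1,-3.4,-0.044,1]],
  ],
)

```text
clock: 9.4
ee_pos: [510.2, 83.7, 179.9]
orientation: [0.701, 0.089, 0.702, -0.09]
ft_force: [-0.2, -0.5, -2.4]
width: 21.4
```

```bash
python3 m.py preR; python3 -c "
from h import *
go([520.3,83.3,144.6],-14.5)"
```

```text
side handle 412 [-26.1  -3.5 -83.4] dir [-0.  0.  1.] x@z0 -28.1
side head 117 mean [-51.6  -2.4  68.7] topx [-59.9 -59.1 -58. ]
[510.6  82.6 180.3] 21.33448567414972 [-0.  -1.  -2.1] [ 0.   0.1 -0. ]
now [510.6  82.6 180.3] hd -14.71 tilt 0.02 -> shift cm [-2.  16.7  1.1] turn 0.005
now [510.6  82.6 180.3] hd -14.71 tilt 0.02 -> shift cm [3.6 0.3 0.9] turn -0.004
```

Request:
drive_tool(
  series=[
    [[2.2,0.3,0.27,0,1],[3.12,0.3,0.69,0,1],[3.89,0.3,1.05,0,1],[4.66,0.3,1.41,0,1],[2.5,0.3,0.4,0,1]],
  ],
)

```text
clock: 10.0
ee_pos: [514.2, 84.3, 152.3]
orientation: [0.7, 0.089, 0.703, -0.092]
ft_force: [-1.1, 0.2, -2.2]
width: 21.1
```

```bash
cat > p.py <<'E'
from h import *
import sys
n=np.array([-.409,.105,.906]); c0=np.array([578.,81.5,75.2])
for name in ['side','top']:
    c=cam(name); W=cloud(c); f=c['frame'].astype(int); r,g,b=f[...,0],f[...,1],f[...,2]; save(sys.argv[1]+name+'.png',c['frame'])
    for nm,T in [('L',np.array([619,226.6,122.6])),('R',np.array([575.4,69.1,118.7]))]:
        D=W-T; h=D@n; m=(r-b>40)&(r>110)&(np.linalg.norm(D-h[...,None]*n,axis=-1)<13)&(abs(h)<25)
        if m.sum(): print(name,nm,m.sum(),'brass height rel. popped top (median, 90%%): %.1f %.1f'%(np.median(h[m]),np.percentile(h[m],90)))
o=get_obs(); print(o['clock'],np.array(o['ee_pos']),np.array(o['ft_force']),o['width'])
E
python3 p.py t1
```

```text
side R 13 brass height rel. popped top (median, 90%): -14.9 -13.5
top L 30 brass height rel. popped top (median, 90%): 0.3 1.8
10.1 [515.9  85.9 157. ] [-0.1  1.  -2.4] 21.943579570952163
```

Request:
drive_tool(
  series=[
    [[-2.5,0,-0.5,0,1],[-2.5,3,-0.5,0,1],[-2.5,6.5,-0.5,0,1],[-2.5,10,-0.5,0,1],[-2.5,13,-0.5,0,1]],
  ],
)

```text
clock: 10.6
ee_pos: [543.5, 214.7, 179.7]
orientation: [0.701, 0.09, 0.701, -0.089]
ft_force: [0.8, -0.4, -2.1]
width: 21.5
```

```bash
python3 p.py t2;  python3 -c "
from h import *
go([553.7,242,180],-14.5)"
```

```text
side L 2 brass height rel. popped top (median, 90%): -15.4 -14.1
side R 38 brass height rel. popped top (median, 90%): -14.9 -12.6
top R 28 brass height rel. popped top (median, 90%): -12.8 -10.0
10.7 [542.9 217.9 179.1] [-0.1  0.9 -2.3] 21.453618025942596
now [542.9 217.9 179.1] hd -14.26 tilt 0.09 -> shift cm [-0.1  2.6  0.5] turn 0.004
```

The right pin is home: its brass sits about 14 mm lower in both views. Now the left.

Request:
drive_tool(
  series=[
    [[0,1.5,0.3,0,1],[-0.1,2.6,0.5,0,1],[-0.1,2.6,0.5,0,1],[-0.1,2.6,0.5,0,1],[-0.1,2.6,0.5,0,1]],
  ],
)

```text
clock: 11.2
ee_pos: [554.3, 235.9, 181.1]
orientation: [0.701, 0.09, 0.701, -0.09]
ft_force: [-0.5, -0.1, -2.5]
width: 21.5
```

```bash
python3 -c "
from h import *
go([563.9,240.8,148.5])"; python3 m.py preL
```

```text
now [554.3 235.9 181.1] hd -14.65 tilt 0.01 -> shift cm [3.3 0.7 0.8] turn 0.000
side handle 132 [-24.1  -7.7 -59.7] dir [-0.2  0.1  1. ] x@z0 -33.5
side head 66 mean [-50.6  -1.2  70.4] topx [-60.5 -59.4 -58. ]
top head 48 mean [-57.8  -4.8  73.8] topx [-61.6 -60.5 -57.5]
[554.3 236.1 181.3] 21.458467593312097 [-0.7 -0.  -3.4] [-0.  0.  0.]
now [554.3 236.1 181.3] hd -14.64 tilt 0.01 -> shift cm [-1.9  0.7  0.8] turn 0.006
```

Request:
drive_tool(
  series=[
    [[1.92,0.7,0.17,0,1],[2.83,0.7,0.59,0,1],[3.6,0.7,0.95,0,1],[4.37,0.7,1.31,0,1],[2.2,0.7,0.3,0,1]],
  ],
)

```text
clock: 11.8
ee_pos: [558.4, 240.3, 155.6]
orientation: [0.7, 0.089, 0.703, -0.092]
ft_force: [-0.9, 0.6, -2.7]
width: 21.4
```

Request:
drive_tool(
  series=[
    [[-2.5,0,-0.5,0,1],[-3.5,-3,-0.5,0,1],[-3.5,-6.5,-0.5,0,1],[-3.5,-10,-0.5,0,1],[-3.5,-13,-0.5,0,1]],
  ],
)

```text
clock: 12.3
ee_pos: [521.1, 115.8, 194.2]
orientation: [0.701, 0.09, 0.701, -0.09]
ft_force: [-0.1, 0.1, -1.8]
width: 21.2
```

```bash
python3 p.py t3;  python3 -c "
from h import *
go([528.8,-258,193],-33.2)"
```

```text
side R 39 brass height rel. popped top (median, 90%): -14.8 -12.6
top L 5 brass height rel. popped top (median, 90%): -12.8 -10.1
12.4 [521.2 112.8 194.5] [ 0.2  0.1 -1.8] 21.313903941276532
now [521.2 112.8 194.5] hd -14.98 tilt 0.05 -> shift cm [  0.2 -35.6  10.3] turn 0.318
```

Request:
drive_tool(
  series=[
    [[0,-4.8,1.4,0,1],[0,-9.4,2.8,0.06,1],[0,-14,4.2,0.12,1],[0,-18.5,5.5,0.18,1],[0,-23,6.8,0.24,1]],
  ],
)

```text
clock: 12.9
ee_pos: [529.2, -123.4, 194.4]
orientation: [0.686, 0.174, 0.685, -0.174]
ft_force: [1.4, 0.1, -2.5]
width: 21.6
```

```bash
python3 p.py t4;  python3 -c "
from h import *
go([528.8,-258,193],-33.2)"
```

```text
side L 28 brass height rel. popped top (median, 90%): -15.3 -13.2
side R 39 brass height rel. popped top (median, 90%): -15.3 -12.4
top L 29 brass height rel. popped top (median, 90%): -13.8 -12.7
top R 29 brass height rel. popped top (median, 90%): -14.1 -11.3
13.0 [ 528.3 -129.4  194.6] [ 0.2  0.1 -2.2] 21.505935515129913
now [ 528.3 -129.4  194.6] hd -29.03 tilt 0.19 -> shift cm [  0.2 -11.2   6.3] turn 0.073
```

Both pins are home in both views. Now back to the rest.

Request:
drive_tool(
  series=[
    [[0.2,-4,2.2,0.03,1],[0.2,-8,4.5,0.06,1],[0.2,-11.2,6.3,0.073,1],[0.2,-11.2,6.3,0.073,1],[0.2,-11.2,6.3,0.073,1]],
  ],
)

```text
clock: 13.5
ee_pos: [531.2, -250.9, 191.9]
orientation: [0.678, 0.199, 0.679, -0.199]
ft_force: [-0.5, 1.0, -2.4]
width: 21.1
```

```bash
python3 m.py back | grep -v now;  python3 -c "
from h import *
go([529,-258,60],-33.2)"
```

```text
side handle 607 [-28.   -2.5 -97. ] dir [ 0. -0.  1.] x@z0 -27.9
side head 115 mean [-58.5  -8.   71.5] topx [-60.3 -59.9 -58.6]
top handle 276 [-29.9   0.8 -98.2] dir [ 0. -0.  1.] x@z0 -29.9
[ 531.9 -248.8  191.9] 21.483995904993634 [ 0.6 -0.4 -2.6] [ 0.   0.1 -0. ]
now [ 531.9 -248.8  191.9] hd -32.45 tilt 0.04 -> shift cm [13.2 -0.9  0.3] turn 0.013
```

Request:
drive_tool(
  series=[
    [[2,-0.5,0.2,0.013,1],[6,-0.9,0.3,0.013,1],[10,-0.9,0.3,0.013,1],[13,-0.9,0.3,0.013,1],[13,-0.9,0.3,0.013,1]],
  ],
)

```text
clock: 14.1
ee_pos: [527.1, -256.2, 58.3]
orientation: [0.675, 0.202, 0.68, -0.201]
ft_force: [-0.5, 0.7, -1.8]
width: 21.3
```

Request:
drive_tool(
  series=[
    [[0,0,0,0,1],[0,0,0,0,1],[0,0,0,0,1],[0,0,0,0,1],[0,0,0,0,1]],
  ],
)

```text
clock: 14.6
ee_pos: [529.5, -259.1, 62.8]
orientation: [0.678, 0.203, 0.677, -0.202]
ft_force: [0.5, -0.1, -2.6]
width: 21.2
```

```bash
python3 -c "
from h import *
go([529,-258,34.5],-33.2)"
```

```text
now [ 529.5 -259.1   62.8] hd -33.27 tilt 0.06 -> shift cm [ 2.8  0.1 -0.1] turn -0.001
```

Request:
drive_tool(
  series=[
    [[0.7,0.1,0,0,1],[1.4,0.1,0,0,1],[2.1,0.1,0,0,1],[2.7,0.1,0,0,1],[2.7,0.1,0,0,1]],
  ],
)

```text
clock: 15.1
ee_pos: [529.3, -258.3, 34.3]
orientation: [0.677, 0.203, 0.678, -0.203]
ft_force: [-0.5, 0.7, -1.5]
width: 21.4
```

Request:
drive_tool(
  series=[
    [[0,0,0,0,1],[0,0,0,0,1],[0,0,0,0,1],[0,0,0,0,1],[0,0,0,0,1]],
  ],
)

```text
clock: 15.6
ee_pos: [529.7, -258.2, 35.2]
orientation: [0.678, 0.203, 0.677, -0.202]
ft_force: [0.3, 0.3, -3.6]
width: 21.2
```

Still about 1 mm above the pad. I'll go down 1 mm and then open.

Request:
drive_tool(
  series=[
    [[0.1,0,0,0,1],[0.1,0,0,0,1],[0.1,0,0,0,0.4],[0.1,0,0,0,0],[0.1,0,0,0,-1]],
  ],
)

```text
clock: 16.1
ee_pos: [529.9, -258.4, 34.4]
orientation: [0.678, 0.203, 0.677, -0.202]
ft_force: [-0.0, 1.1, 0.2]
width: 34.8
```

Request:
drive_tool(
  series=[
    [[0,0,0,0,-1],[0,0,0,0,-1],[0,0,0,0,-1],[0,0,0,0,-1],[0,0,0,0,-1]],
  ],
)

```text
clock: 16.6
ee_pos: [529.7, -258.2, 34.1]
orientation: [0.677, 0.202, 0.678, -0.202]
ft_force: [-0.1, -0.8, -0.5]
width: 74.3
```

Request:
drive_tool(
  series=[
    [[0,0,0,0,-1],[-2.5,0,0,0,-1],[-6,0,0,0,-1],[-10,0,0,0,-1],[-14,0,0,0,-1]],
  ],
)

```text
clock: 17.1
ee_pos: [529.3, -258.3, 175.6]
orientation: [0.677, 0.203, 0.678, -0.203]
ft_force: [0.3, 1.0, 0.2]
width: 87.0
```

Request:
drive_tool(
  series=[
    [[-3,0,-3,0,-1],[-6,0,-7,0,-1],[-8,0,-11,0,-1],[-8,0,-14,0,-1],[-8,0,-14,0,-1]],
  ],
)

```text
clock: 17.6
ee_pos: [411.0, -180.0, 255.0]
orientation: [0.678, 0.203, 0.677, -0.201]
ft_force: [1.3, -0.0, -0.4]
width: 87.3
```

```bash
sed "s/1.npz'/9.npz'/" b.py | grep -v 'go(' > b9.py; python3 p.py end
python3 - <<'E'
from h import *
for n in ['side','top']:
    c=cam(n); W=cloud(c); save(n+'9.png',c['frame']); np.savez(n+'9.npz',W=W,f=c['frame'])
    for t in ['microscope','mouse','packs']:
        print(n,t,[(round(k['p'],2),np.array(k['xy'])) for k in mark_of(t,n)[:1]])
E
python3 b9.py
```

```text
side L 29 brass height rel. popped top (median, 90%): -15.0 -12.8
top L 30 brass height rel. popped top (median, 90%): -14.6 -12.1
top R 30 brass height rel. popped top (median, 90%): -14.4 -12.5
17.7 [ 412.8 -181.3  254.5] [ 0.6 -0.7  0.2] 86.7136005778614
side microscope [(0.56, array([298.7, 150.3]))]
side mouse [(0.7, array([204.8, 191.9]))]
side packs [(0.64, array([439.5, 236.8]))]
top microscope [(0.64, array([203.7, 202.7]))]
top mouse [(0.62, array([224. , 262.2]))]
top packs [(0.78, array([409.4, 150.3]))]
side handle n 737 mean [ 493.9 -234.9   64.2] hd -33.922273404682784 ext -89.44955758850875 92.40098534550725 zmed 64.30356778409919
 head 218 [ 545.2 -279.9  191.6] [ 476.2 -256.   376. ]
 brass L 30 med [625.9 224.  109.6] max z 112.9219684968904 [148.6 297.6]
top handle n 262 mean [ 504.7 -241.7   64.1] hd -33.85937437652469 ext -101.49118751011258 74.5370755001706 zmed 64.04393246499023
 head 88 [ 583.8 -292.4   92.4] [ 582.7 -293.9   92. ]
 brass L 30 med [624.6 225.2 109.7] max z 114.13040328081793 [173.5 264.3]
 brass R 29 med [581.6  67.7 106.1] max z 109.40151681630441 [188.7 320.4]
```

View pics/side9.png

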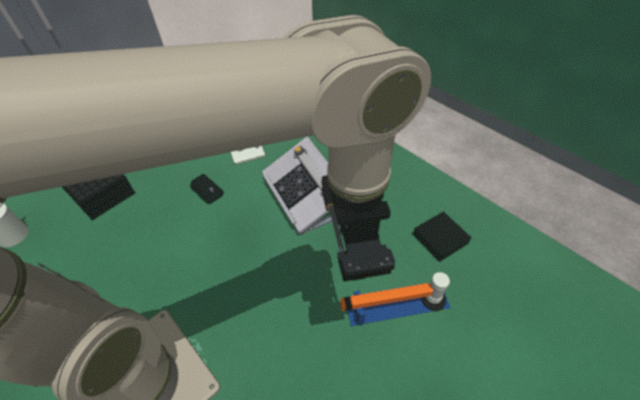

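The side view shows the mallet in its rest (head at (440,285)), the gripper clear of it, and the mouse and trays where they were. Handing in.

```bash
python3 -c "
from rig import *
print(close_job())"
```

```text
the job is handed in; nothing more can be done
None
```

I drove both pins home with one brisk tap each, put the mallet back in its rest, let it go, and handed the job in at about 18 s of robot time. The interface gave no verdict.

What the last checks showed:
- **Pins:** both brass heads sit about 14–15 mm below where they started, against 14 mm for fully home. The right pin was hidden from the side camera in the last look, but the top camera saw it, and an earlier side view agreed.
- **Mallet:** it is level in the rest, with its head about 5 mm from where I found it (25 mm allowed) and its handle top at 64 mm, as at the start.
- **Robot:** the gripper is open and clear of everything.
- **Bystanders:** the mouse and trays showed no visible shift. In the top view the microscope is within about 2 pixels of its first position. The side-view detector put it at (299,150), which is the left pin, because the arm was hiding the microscope, so I ignored that reading.

Not checked directly: how far the collars moved during the taps, and how fast the pins were driven. I aimed each tap at about 80 mm/s and 12 mm deep, short of the end of the pin's travel.

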